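Draw a long setting bar slantwise out of its case and present it over the mat

ROBOT

A 6-joint arm with a two-finger parallel gripper is mounted at the origin on the work surface. World frame = base frame: x ahead of the robot, y to its left, z up, the work surface at z = 0. Lengths are in mm, angles in rad, forces in N, time in s.
With the tool pointing down it reaches from about 350 to 950 mm from the base axis. Payload 17.4 kg.
Tool frame: the origin (TCP) lies midway between the tips of the shut fingers; the grasp point (between the pads) lies 19 mm behind it (robot.tcp_to_grasp is the distance from the TCP to the grasp point, in mm); z points along the fingers, y is the line along which they close (so a half turn about z gives the same grasp; the last joint's range is limited). The gripper opens to 93 mm and grips with 3 to 60 N. Pads are 15 mm wide; open, the fingers measure 128 mm over their backs; the gripper's body (75 mm by 188 mm) begins 65 mm behind the grasp point.
Start: joints at [-1.328, 0.116, 1.442, -0, 1.584, -0.038], TCP at [187.049, -648.571, 218.646] pointing down, gripper open.
Joint ranges: [-2.83, 2.83], [-0.83, 2.19], [0.07, 2.5], [-1.14, 4.28], [0.01, 3], [-2.97, 2.97]. Speed limits (rad/s): [1.89, 1.89, 2.22, 3.14, 3.14, 3.14].

INTERFACE

Orientations are given as a rotation vector (axis times angle).
In Python, from bench import telemetry, optics, workorder, robot gives the robot as it stands. The module is installed in compiled form; this text tells all that it offers.
- The arm moves only by the shell command python3 -m creep 'ROWS' [OPENING] [FORCE]. ROWS is JSON, a list of rows, each a list of 6 numbers: the shift along the tool's x, y, z each as a share of 120 mm, from -1 to 1, then the turn, a rotation vector about the tool's x, y, z each as a share of pi rad, from -1 to 1. In form: [[dx, dy, dz, ax, ay, az], ...]. A call has 1 to 10 rows; each row is the pose to reach, as a shift and turn from the pose commanded when the call began, along the tool's axes at that moment, turning the shorter way round; what a row does not reach only later rows make up. A row lasts 1/10 s, in which the tool goes at most 50 mm and 8.59 degrees, less where a joint would pass 70% of its speed; a pose out of reach is approached as far as the arm can. A call with a number of a shift or a turn outside -1 to 1 is refused whole. A call with a gripper value outside its range is refused whole. OPENING is the opening, from -1 (shut) to 1 (fully open), set as the call begins (- or left out, the last holds). The fingers move at their own pace and stop on an object; FORCE is the grip in N (left out, the last holds). Time passes only in rows, so rows that repeat a pose let the fingers close. It gives the time, the measured TCP pose, the force, the opening and the grip force at its end, in the units of the state.
- telemetry.read_state(): the state, without advancing time (a new reading comes with each control period).
- optics.camera(name): name is "scene" or "top" or "wrist"; returns a dict with "pixels" (420x560x3 uint8, red, green, blue), "mtx" (3x3 intrinsics, pixels), "eye" and "attitude" of the camera in the world; the wrist camera has in their place "tool_from_camera" (4x4, takes a point from camera to tool coordinates, whose origin is the TCP and whose axes are the flange's). Camera axes: x right, y down, z forward; pixel columns grow to the right and rows downward; lengths in mm; the calibration is good to about 2 mm. The wrist camera is an equidistant fisheye: a pixel r from the principal point sees the ray r / f radians off the axis. A picture is of the moment at which its call begins: read the wrist's pose just before it. There is no depth.
- workorder.job_done(): hands the job in; it is judged then, once.
The state is a dict: "time_s": time; "joints": joint angles; "dq": joint speeds; "joint_torque": joint torques, N m; "ee_pos": TCP position; "tool_rot": TCP orientation; "contact_force": force on the tool from outside, world axes, zero at the start; "moment": the same for the moment, N m; "opening": opening from 0.0 (shut) to 1.0 (fully open); "grasp_force": force on a finger pad.
Only numpy, scipy, OpenCV 4.12 (cv2) and the standard library are available. Lean on these libraries where they do the work, as an engineer would, in place of code of your own. Each camera call takes 0.05 s, during which the arm holds its last target. There are 200 camera calls.

TASK

Take the long square setting bar out of its green case: it is longer than the opening in the case's top, so slide it along, tip one end up and draw it out slantwise. Carry it to the blue mat and finish while still holding it there: the bar level, centred over the mat and lined up along the mat's length, about 12 cm above it, kept still in the grip and touching nothing else. Leave the other things on the bench where they are.

Things in the scene. Friction and masses are not known exactly. Their poses are not given: they have to be found in the camera images.
- case: Green sheet-steel case, fixed to the bench, level, 140 (its x) by 350 (its y) by 68 mm high; origin at the centre of its underside, z up. Walls 5 mm thick; inside 130 by 340 mm; grey inner floor 6 mm above the bench.
- opening (a point): Centre of the opening in the case's top, 68 mm above the bench; axes as the case. Green deck plates 4 mm thick (64 to 68 mm up) cover the case's two ends; the opening between them spans 200 mm along y (-100 to +100) and the whole inner width in x (-65 to +65). Under each plate the inside runs on 70 mm to the end wall.
- rails (a point): Middle between the two white cross rails in the case that carry the bar, at the height of their tops, 28 mm above the bench; axes as the case. Each rail is 12 mm wide and spans the case in x; they are centred 55 mm either side along y.
- bar: Setting bar, square, 18 x 18 x 240 mm, 0.2 to 0.36 kg, balanced at its centre, which is its origin; long axis y. Aluminium, middle 80 mm black, red bands near both ends, the same either way round. Starts loose and level on the rails, within 0.06 rad of the case's y and 12 mm of its middle each way, its centre 37 mm above the bench, both ends under the deck plates.
- bar_end_a (a point): Centre of the bar's end face at its +y, 120 mm from its centre.
- bar_end_b (a point): Centre of the bar's end face at its -y, 120 mm from its centre.
- mat: Blue mat with a black border, fixed flat on the bench, 110 (its x) by 300 (its y) by 4 mm; origin at the centre of its underside, z up. The bar has to be held over it, along its y (either way round). It and the case swap sides of the bench from one start to the next.
- turned_part: Bystander: loose stepped steel part standing upright, 44 mm across, 70 mm high, origin at the centre of its underside, near the far side of the bench.
- bottle: Bystander: loose water bottle, 64 mm across, 190 mm high, origin at the centre of its underside, at the right of the bench.
- mouse: Bystander: loose black computer mouse, 100 x 58 x 31 mm, origin at the centre of its underside, near the far side of the bench.
- pen: Bystander: loose black pen, 135 mm long, on the pad on the closed laptop at the far side; origin at the middle of its underside.
There are look-alikes about, which are no part of the job. Of the things shaped like the bar, the aluminium one is meant.

How it is judged:
By the outcome, as a careful person would: the job done as asked, in the order asked, and still so for the second after the job is handed in, while the arm keeps its last pose, push and grip.
It also fails if it takes over 45 s, if anything falls off the work surface, if the arm or the gripper's body presses on something with over 40 N, if the wrist force passes 120 N, or if a joint passes its speed limit or range.

## Working session

There is one attempt and no reset: what is moved stays moved. The work goes in short steps, Python scripts to look and compute and a shell command to move; the robot and the scene stay as the last step left them, time stands still between calls to the robot, and variables do not carry over. Pictures are saved under pics/ and viewed, at most 10 in all, crops included, and the job is handed in when it is done.

```bash
mkdir -p pics; python3 - <<'E'
from bench import telemetry, optics, workorder, robot
import cv2, numpy as np
print(telemetry.read_state()); print([a for a in dir(robot) if a[0]!='_'], robot.tcp_to_grasp)
for n in("scene","top"):
    c=optics.camera(n); cv2.imwrite(f"pics/{n}0.png",c["pixels"][:,:,::-1]); np.savez(f"{n}0.npz",**c); print(n,c["mtx"],c["eye"],c["attitude"])
a=cv2.imread("pics/scene0.png");b=cv2.imread("pics/top0.png")
E
```

```text
{'time_s': 0.0, 'joints': array([-1.32779114e+00,  1.16515714e-01,  1.44225610e+00,  2.85445941e-05,
        1.58400586e+00, -3.77777401e-02]), 'dq': array([ 2.38883536e-03, -2.03998060e-03,  9.65171380e-05, -1.70780573e-03,
        1.08210022e-03, -6.76361520e-04]), 'joint_torque': array([-1.42750239e-03, -7.21270895e+01, -6.22607231e+01,  7.78309861e-02,
        2.39423127e-02, -1.38090736e-04]), 'ee_pos': array([ 187.0136805 , -648.36695307,  217.89082487]), 'tool_rot': array([-3.10951327e+00, -4.39440583e-01,  1.46020854e-04]), 'contact_force': array([ 0.93641249, -1.2009612 ,  0.47126358]), 'moment': array([-0.03477382, -0.02437772,  0.01608955]), 'grasp_force': 0.0, 'opening': 0.9975041720697831}
['PlanningError', 'tcp_to_grasp'] 18.8
scene [[423.35695689   0.         286.33666207]
 [  0.         423.35695689 213.11704079]
 [  0.           0.           1.        ]] [1135.02809469 -201.15451301 1056.48793074] [-1.96694567 -1.76358594  0.5298312 ]
top [[508.31880928   0.         281.8898672 ]
 [  0.         508.31880928 209.73632945]
 [  0.           0.           1.        ]] [ 354.9026593  -102.59643246 1684.11042384] [-2.2088078   2.15186635 -0.07635049]
```

View pics/top0.png

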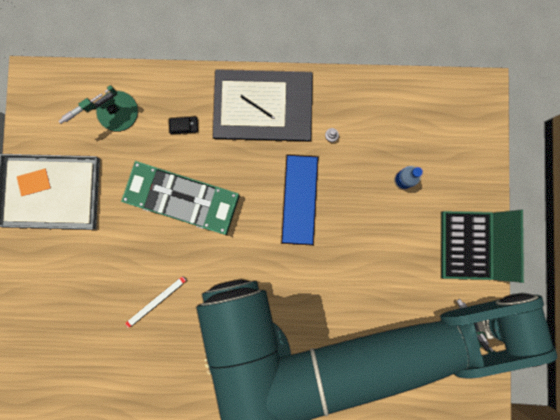

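View pics/scene0.png

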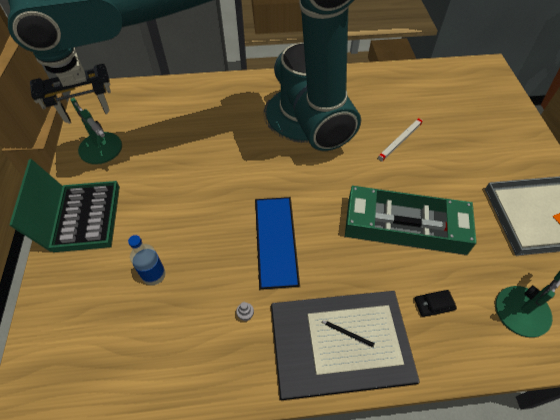

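Top view: the case is at (181,198) with the bar inside it, and the mat is at (300,200). Candidates for the bar are the grey and black bar in the case (182,198) and the white stick with red ends (157,302). Description says aluminium, in the case, so I choose the first and check it in a close crop.

```bash
python3 - <<'E'
import cv2, numpy as np
t=cv2.imread("pics/top0.png"); 
A=cv2.resize(t[155:240,115:250],None,fx=5.9,fy=5.9,interpolation=cv2.INTER_CUBIC)[:, :796]
cv2.imwrite("pics/crop1.png",A); print(A.shape)
E
cat > h.py <<'E'
import numpy as np, cv2
from scipy.spatial.transform import Rotation as R
def ray(c,px):
    d=np.array([(px[0]-c["mtx"][0,2])/c["mtx"][0,0],(px[1]-c["mtx"][1,2])/c["mtx"][1,1],1.])
    return R.from_rotvec(c["attitude"]).as_matrix()@d
def at_z(c,px,z):
    d=ray(c,px); e=np.array(c["eye"]); return e+d*(z-e[2])/d[2]
def proj(c,P):
    q=(np.atleast_2d(P)-c["eye"])@R.from_rotvec(c["attitude"]).as_matrix()
    return q[:,:2]/q[:,2:]*c["mtx"][0,0]+[c["mtx"][0,2],c["mtx"][1,2]]
def load(n):
    return dict(np.load(n+".npz"))
E
python3 - <<'E'
from h import *
for n in("top0","scene0"):
    c=load(n); im=c["pixels"]; hsv=cv2.cvtColor(im,cv2.COLOR_RGB2HSV)
    m=cv2.inRange(hsv,(105,120,60),(125,255,255))
    cn=max(cv2.findContours(m,0,2)[0],key=cv2.contourArea)
    (cx,cy),s,a=r=cv2.minAreaRect(cn); b=cv2.boxPoints(r)
    ap=cv2.approxPolyDP(cn,6,True)[:,0]
    print(n,"mat",ap.tolist(),b.tolist()); print([at_z(c,p,4).round(1)[:2].tolist() for p in ap])
    m=cv2.inRange(hsv,(60,80,30),(85,255,255)); 
    for cn in cv2.findContours(m,0,2)[0]:
        if cv2.contourArea(cn)>300:
            print(cv2.boundingRect(cn),cv2.contourArea(cn),cv2.boxPoints(cv2.minAreaRect(cn)).round(1).tolist())
E
```

```text
(502, 796, 3)
top0 mat [[287, 156], [282, 241], [312, 243], [317, 158]] [[281.8122863769531, 242.3784637451172], [286.6615295410156, 155.09230041503906], [317.2892150878906, 156.79383850097656], [312.4399719238281, 244.0800018310547]]
[[661.9, -104.4], [378.1, -95.2], [374.1, -194.2], [657.7, -204.7]]
(442, 210, 81, 72) 5264.0 [[442.0, 281.0], [442.0, 210.0], [522.0, 210.0], [522.0, 281.0]]
(203, 184, 36, 50) 919.5 [[193.39999389648438, 224.10000610351562], [206.10000610351562, 183.60000610351562], [239.0, 193.89999389648438], [226.1999969482422, 234.39999389648438]]
(123, 163, 49, 49) 846.0 [[121.80000305175781, 200.60000610351562], [135.10000610351562, 160.6999969482422], [171.10000610351562, 172.6999969482422], [157.8000030517578, 212.60000610351562]]
(96, 86, 41, 45) 1088.0 [[89.80000305175781, 117.30000305175781], [109.80000305175781, 84.0999984741211], [143.39999389648438, 104.30000305175781], [123.5, 137.5]]
scene0 mat [[288, 198], [257, 200], [262, 287], [297, 284]] [[254.47715759277344, 199.68020629882812], [291.147216796875, 197.0609130859375], [297.4010009765625, 284.61419677734375], [260.73095703125, 287.2334899902344]]
[[373.1, -99.7], [370.7, -195.0], [659.4, -202.7], [660.8, -108.2]]
(496, 285, 58, 52) 2049.5 [[496.0, 336.0], [496.0, 285.0], [553.0, 285.0], [553.0, 336.0]]
(345, 186, 131, 68) 6355.0 [[343.3999938964844, 236.8000030517578], [350.6000061035156, 185.10000610351562], [480.5, 203.1999969482422], [473.3999938964844, 254.89999389648438]]
(10, 159, 109, 93) 6550.0 [[5.599999904632568, 238.60000610351562], [26.700000762939453, 157.89999389648438], [126.30000305175781, 183.89999389648438], [105.0999984741211, 264.70001220703125]]
(78, 110, 43, 54) 1050.0 [[77.30000305175781, 162.1999969482422], [80.0999984741211, 109.69999694824219], [122.0, 111.9000015258789], [119.19999694824219, 164.39999389648438]]
```

View pics/crop1.png

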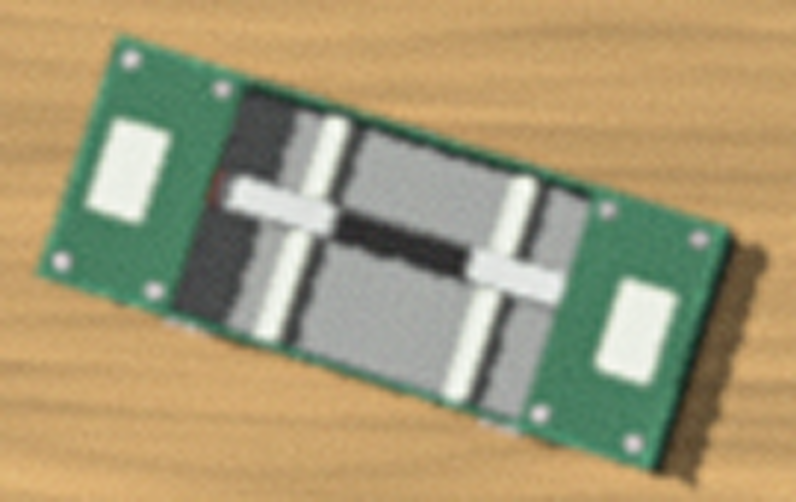

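The crop confirms it: an aluminium bar with a black middle, a red band showing at its left end, resting on two white rails. Next I fit the case, bar and mat poses.

```bash
cat >> h.py <<'E'
from bench import telemetry
def rel(pos,Rm,p0=None,R0=None):
    "shift (units of 120mm) and turn (units of pi) from the present/commanded pose"
    s=telemetry.read_state()
    p0=s["ee_pos"] if p0 is None else p0; R0=R.from_rotvec(s["tool_rot"]) if R0 is None else R0
    return np.r_[R0.inv().apply(np.array(pos)-p0)/120,(R0.inv()*Rm).as_rotvec()/np.pi].round(4)
def down(yaw): # tool z down, tool x along world direction yaw
    x=np.array([np.cos(yaw),np.sin(yaw),0]); z=np.array([0,0,-1.]); return R.from_matrix(np.c_[x,np.cross(z,x),z])
E
python3 - <<'E'
from h import *
c=load("top0"); cs=load("scene0")
f=lambda p:np.array(p)/5.9+[115,155]-0.42
P=[at_z(c,f(p),68)[:2] for p in[(120,36),(728,228),(655,470),(38,272)]]
print("case corners",np.round(P,1),"sides",[np.linalg.norm(P[i]-P[i-1]).round() for i in range(4)],"ctr",np.mean(P,0))
dv=P[0]+P[3]-P[1]-P[2]; print("case y yaw",np.arctan2(dv[1],dv[0]))
a=at_z(c,f((335,218)),46);b=at_z(c,f((468,260)),46); print("black len",np.linalg.norm(a-b),"ctr",(a+b)/2,"yaw",np.arctan2(*(a-b)[1::-1]))
for n,p,z in[("bottle",(408,178),100),("part",(332,136),40)]: print(n,at_z(c,p,z))
s=telemetry.read_state(); print(R.from_rotvec(s["tool_rot"]).as_matrix().round(2))
# scene check of case centre
C=np.mean(P,0); print("scene proj of corners",proj(cs,[[*q,68] for q in P]).round(1))
E
```

```text
case corners [[622.5 384.1]
 [525.9  49.3]
 [393.9  84.3]
 [492.3 422.4]] sides [np.float64(136.0), np.float64(349.0), np.float64(137.0), np.float64(352.0)] ctr [508.65743072 235.03157863]
case y yaw 1.288763249313134
black len 77.05835862333919 ctr [517.54319709 230.56428478  46.        ] yaw 1.2909259902692451
bottle [ 584.27981003 -485.51343157  100.        ]
part [ 725.321426   -250.16568325   40.        ]
[[ 0.96  0.28 -0.  ]
 [ 0.28 -0.96  0.  ]
 [ 0.   -0.   -1.  ]]
scene proj of corners [[476.5 243.1]
 [347.9 224.1]
 [350.9 185.6]
 [472.9 202.8]]
```

```bash
python3 -m creep '[[0.1,-0.15,-0.1,0,0,0],[0.25,-0.35,-0.25,0,0,0],[0.4,-0.55,-0.4,0,0,0],[0.55,-0.73,-0.5,0,0,0],[0.67,-0.9,-0.5,0,0,0]]' 0.1
python3 -m creep '[[0.13,-0.18,0,0,0,0],[0.27,-0.36,0,0,0,0],[0.4,-0.54,0,0,0,0],[0.54,-0.72,0,0,0,0],[0.67,-0.9,0,0,0,0]]'
python3 -m creep '[[0.13,-0.18,0,0,0,0],[0.27,-0.36,0,0,0,0],[0.4,-0.54,0,0,0,0],[0.54,-0.72,0,0,0,0],[0.67,-0.9,0,0,0,0]]'
python3 - <<'E'
from h import *
s=telemetry.read_state(); print(s["joints"],s["ee_pos"]); print(rel([510,232,290],down(1.29)))
E
```

```text
time_s: 0.6
ee_pos: [234.9, -521.6, 280.4]
tool_rot: [3.109, 0.44, 0.001]
contact_force: [-0.6, -0.2, 0.1]
opening: 0.622
grasp_force: 0.0
time_s: 1.1
ee_pos: [281.9, -395.3, 278.3]
tool_rot: [-3.11, -0.439, 0.0]
contact_force: [1.1, 0.4, 0.2]
opening: 0.548
grasp_force: 0.0
time_s: 1.6
ee_pos: [329.2, -269.3, 278.4]
tool_rot: [-3.11, -0.439, 0.0]
contact_force: [0.2, 1.2, -0.2]
opening: 0.55
grasp_force: 0.0
[-7.45695197e-01 -4.50916255e-01  1.84415151e+00  8.48687989e-05
  1.74858359e+00  5.44438582e-01] [ 329.18050651 -269.28069549  278.43827189]
[ 2.6050e+00 -3.5965e+00 -9.5600e-02 -1.0000e-04 -0.0000e+00 -3.2130e-01]
```

```bash
python3 -m creep '[[0.13,-0.18,0,0,0,0],[0.27,-0.36,0,0,0,0],[0.4,-0.54,0,0,0,0],[0.54,-0.72,0,0,0,0],[0.67,-0.9,0,0,0,0]]'
python3 -m creep '[[0.13,-0.18,0,0,0,0],[0.27,-0.36,0,0,0,0],[0.4,-0.54,0,0,0,0],[0.54,-0.72,0,0,0,0],[0.67,-0.9,0,0,0,0]]'
python3 -m creep '[[0.13,-0.18,0,0,0,0],[0.27,-0.36,0,0,0,0],[0.4,-0.54,0,0,0,0],[0.54,-0.72,0,0,0,0],[0.67,-0.9,0,0,0,0]]'
python3 -m creep '[[0.1,-0.14,0,0,0,-0.04],[0.2,-0.28,0,0,0,-0.08],[0.3,-0.42,0,0,0,-0.12],[0.4,-0.56,0,0,0,-0.16],[0.5,-0.7,0,0,0,-0.2],[0.55,-0.8,0,0,0,-0.24],[0.6,-0.9,0,0,0,-0.28],[0.6,-0.9,0,0,0,-0.3213],[0.6,-0.9,0,0,0,-0.3213]]'
python3 - <<'E'
from h import *
from bench import optics
s=telemetry.read_state(); c=optics.camera("wrist"); np.savez("w1.npz",p=s["ee_pos"],r=s["tool_rot"],**c)
cv2.imwrite("pics/w1.png",c["pixels"][:,:,::-1]); print(s["joints"],s["ee_pos"],s["tool_rot"]); print(c["mtx"],c["tool_from_camera"],c.keys())
E
```

```text
time_s: 2.1
ee_pos: [376.5, -143.2, 278.5]
tool_rot: [-3.111, -0.44, 0.0]
contact_force: [0.4, -0.7, 0.4]
opening: 0.552
grasp_force: 0.0
time_s: 2.6
ee_pos: [423.8, -17.1, 278.4]
tool_rot: [-3.111, -0.44, 0.0]
contact_force: [0.1, -0.7, 0.0]
opening: 0.551
grasp_force: 0.0
time_s: 3.1
ee_pos: [471.2, 108.9, 278.4]
tool_rot: [3.111, 0.44, -0.0]
contact_force: [0.2, -0.1, 0.2]
opening: 0.549
grasp_force: 0.0
time_s: 4.0
ee_pos: [510.1, 231.7, 278.2]
tool_rot: [-2.507, -1.892, 0.001]
contact_force: [-1.1, -0.2, 0.1]
opening: 0.551
grasp_force: 0.0
[ 3.80843891e-01 -1.43068504e-01  1.60265216e+00 -1.48924574e-05
  1.68280514e+00  6.58614037e-01] [510.13704301 231.71780156 278.19237907] [-2.50743121e+00 -1.89239743e+00  1.21274211e-03]
[[325.1922621    0.         282.52059458]
 [  0.         325.1922621  209.00460948]
 [  0.           0.           1.        ]] [[ 1.51062282e-04 -9.65547383e-01 -2.60227265e-01  7.27351183e+01]
 [ 9.99999948e-01  2.20067947e-04 -2.36038895e-04 -2.77120990e-01]
 [ 2.85174417e-04 -2.60227215e-01  9.65547366e-01 -1.66132922e+02]
 [ 0.00000000e+00  0.00000000e+00  0.00000000e+00  1.00000000e+00]] dict_keys(['pixels', 'mtx', 'tool_from_camera'])
```

View pics/w1.png

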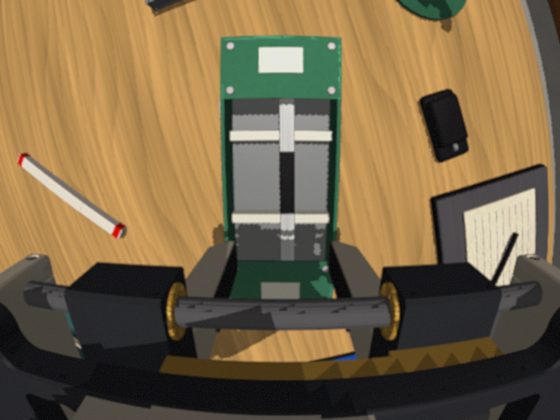

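Wrist view: the bar is at column 287 with its black part at rows ~152–212, rails at rows 135 and 218, deck edges at rows ~99 and 261. I'll measure it in the wrist calibration.

```bash
cat >> h.py <<'E'
def wray(w,px):
    f=w["mtx"][0,0]; v=np.array(px,float)-w["mtx"][:2,2]; r=np.hypot(*v); t=r/f
    d=np.r_[v/r*np.sin(t),np.cos(t)]; T=w["tool_from_camera"]; Rt=R.from_rotvec(w["r"])
    return w["p"]+Rt.apply(T[:3,3]), Rt.apply(T[:3,:3]@d)
def wz(w,px,z):
    o,d=wray(w,px); return (o+d*(z-o[2])/d[2])
E
python3 - <<'E'
from h import *
w=load("w1"); g=cv2.cvtColor(w["pixels"],cv2.COLOR_RGB2GRAY).astype(int); im=w["pixels"].astype(int)
print("col",g[95:265,285:290].mean(1).round().astype(int).tolist())
for r in(120,145,180,230): print(r,g[r-2:r+3,270:304].mean(0).round().astype(int).tolist())
for r in(60,85): 
    m=(im[r,:,1]-im[r,:,0]>25); i=np.where(m[200:360])[0]+200; q=[wz(w,(i[0]-.5,r),68),wz(w,(i[-1]+.5,r),68)]; print(r,i[0],i[-1],np.round(q,1)[:,:2].tolist(),np.linalg.norm(q[0]-q[1]))
E
```

```text
col [100, 99, 97, 95, 100, 104, 103, 102, 117, 159, 196, 211, 212, 212, 211, 211, 211, 210, 210, 209, 210, 209, 209, 208, 208, 208, 207, 207, 207, 207, 207, 206, 206, 206, 206, 204, 205, 205, 204, 205, 204, 204, 204, 204, 204, 203, 202, 202, 203, 202, 202, 202, 202, 203, 204, 190, 145, 82, 40, 32, 33, 35, 33, 33, 33, 33, 34, 33, 32, 32, 32, 32, 32, 31, 31, 33, 32, 31, 31, 31, 32, 31, 30, 30, 30, 29, 31, 31, 30, 30, 30, 30, 29, 29, 29, 29, 30, 29, 28, 31, 30, 28, 28, 28, 29, 27, 29, 29, 28, 28, 28, 27, 26, 26, 28, 25, 26, 46, 99, 153, 185, 193, 192, 191, 190, 191, 191, 191, 190, 191, 191, 191, 192, 189, 173, 140, 108, 98, 97, 101, 124, 158, 179, 170, 138, 107, 98, 98, 99, 100, 99, 99, 99, 100, 99, 100, 100, 99, 101, 99, 99, 100, 99, 101, 95, 75, 52, 44, 46, 47]
120 [148, 149, 150, 148, 149, 150, 150, 145, 130, 145, 192, 208, 205, 206, 209, 209, 208, 207, 207, 207, 210, 213, 210, 192, 159, 146, 149, 149, 150, 149, 149, 149, 150, 149]
145 [126, 128, 133, 137, 135, 129, 127, 126, 124, 141, 187, 203, 202, 203, 206, 205, 203, 202, 200, 201, 205, 209, 208, 191, 151, 126, 120, 122, 126, 129, 133, 132, 127, 125]
180 [135, 134, 136, 134, 135, 135, 135, 137, 126, 92, 51, 30, 29, 30, 30, 29, 30, 31, 30, 31, 30, 29, 29, 41, 83, 124, 136, 135, 135, 135, 135, 134, 135, 135]
230 [78, 84, 85, 79, 76, 76, 78, 82, 77, 75, 93, 123, 137, 147, 150, 145, 134, 134, 144, 151, 153, 151, 143, 128, 95, 70, 65, 65, 67, 66, 67, 66, 67, 66]
60 221 340 [[481.8, 394.8], [614.6, 356.6]] 138.1652085223331
85 221 340 [[473.6, 365.9], [606.3, 327.8]] 137.98220082152673
```

```bash
python3 - <<'E'
from h import *
w=load("w1")
a=wz(w,(286.9,151.2),46);b=wz(w,(286.8,213.3),46); print("black",a,b,np.linalg.norm(a-b),"ctr",(a+b)/2)
p=wz(w,(286.9,115),46);q=wz(w,(286.8,190),46); print("yaw",np.arctan2(*(p-q)[1::-1]), "width",np.linalg.norm(wz(w,(279.5,180),46)-wz(w,(294.2,180),46)))
# case: left & right wall lines, deck edges
L=[wz(w,(220.5,60),68),wz(w,(340.5,60),68),wz(w,(220.5,85),68),wz(w,(340.5,85),68)]
m1=(L[0]+L[1])/2;m2=(L[2]+L[3])/2; y=np.arctan2(*(m1-m2)[1::-1]); print("case yaw",y)
e1=wz(w,(280,99),64);e2=wz(w,(280,260.5),68)
u=np.array([np.cos(1.29),np.sin(1.29),0]); v=np.array([u[1],-u[0],0])
print("deck edges u",e1@u,e2@u,"sep",(e1-e2)@u,"mid",(e1+e2)@u/2,"bar u",(a+b)@u/2,"case v",m1@v,m2@v,"bar v",(a+b)@v/2)
r1=wz(w,(260,135),28);r2=wz(w,(260,218),28);print("rails u",r1@u,r2@u)
ct=(a+b)/2; print(rel([ct[0],ct[1],150],down(1.29)))
E
```

```text
black [525.33128961 267.40464884  46.        ] [503.80047591 191.51181981  46.        ] 78.88787889440981 ctr [514.56588276 229.45823433  46.        ]
yaw 1.2938160536543757 width 18.263686619097008
case yaw 1.293298938635773
deck edges u 465.2130684013131 267.82258680191137 sep 197.39048159940174 mid 366.5178276016122 bar u 363.06846501878505 case v 422.5767213284068 422.67572305427024 bar v 430.8252763138259
rails u 421.81690005500286 311.83551689664984
[-5.5000e-03  4.0800e-02  1.0693e+00 -1.0000e-04  1.0000e-04 -7.0000e-04]
```

```bash
python3 -m creep '[[0,0.01,0.2,0,0,0],[0,0.02,0.4,0,0,-0.001],[-0.005,0.03,0.6,0,0,-0.001],[-0.005,0.04,0.8,0,0,-0.001],[-0.005,0.041,0.95,0,0,-0.001],[-0.005,0.041,1,0,0,-0.001]]'
python3 -m creep '[[0,0,0.15,0,0,0],[0,0,0.3,0,0,0],[0,0,0.45,0,0,0],[0,0,0.6,0,0,0],[0,0,0.7,0,0,0],[0,0,0.75,0,0,0],[0,0,0.75,0,0,0]]'
python3 - <<'E'
from h import *
from bench import optics
s=telemetry.read_state(); c=optics.camera("wrist"); np.savez("w2.npz",p=s["ee_pos"],r=s["tool_rot"],**c)
cv2.imwrite("pics/w2.png",c["pixels"][:,:,::-1]); print(s["ee_pos"],rel([514.6,229.5,22],down(1.293)),s["contact_force"])
E
```

```text
time_s: 4.65
ee_pos: [514.2, 229.1, 156.7]
tool_rot: [-2.509, -1.889, 0.003]
contact_force: [0.1, 0.1, 0.0]
opening: 0.552
grasp_force: 0.0
time_s: 5.35
ee_pos: [514.8, 229.5, 68.5]
tool_rot: [-2.508, -1.892, 0.001]
contact_force: [0.2, -0.1, -1.0]
opening: 0.552
grasp_force: 0.0
[514.76478586 229.47495376  68.51547738] [-1.800e-03 -3.100e-03  3.931e-01  1.000e-04 -1.000e-04 -0.000e+00] [ 0.18613679 -0.08438253 -0.99137785]
```

View pics/w2.png

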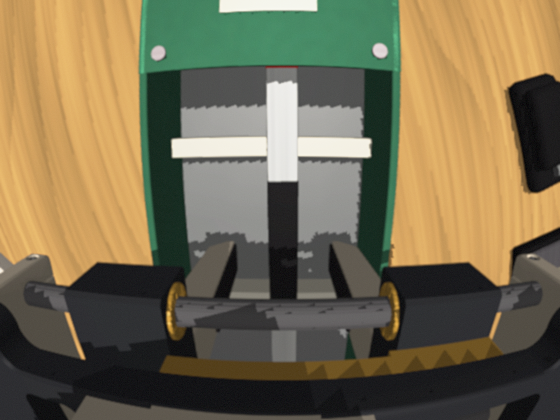

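Bar is centred (column 283) between the fingers, which are clear of the walls and rails. I descend and grip.

```bash
python3 -m creep '[[0,0,0.08,0,0,0],[0,0,0.16,0,0,0],[0,0,0.24,0,0,0],[0,0,0.31,0,0,0],[0,0,0.36,0,0,0],[0,0,0.385,0,0,0],[0,0,0.385,0,0,0]]'
python3 -m creep '[[0,0,0,0,0,0],[0,0,0,0,0,0],[0,0,0,0,0,0],[0,0,0,0,0,0],[0,0,0,0,0,0],[0,0,0,0,0,0],[0,0,0,0,0,0],[0,0,0,0,0,0]]' -1 45
python3 -m creep '[[0,0,-0.03,0,0,0],[0,0,-0.06,0,0,0],[0,0,-0.08,0,0,0],[0,0,-0.08,0,0,0],[0,0,-0.08,0,0,0]]'
```

```text
time_s: 6.1
ee_pos: [514.7, 229.5, 22.0]
tool_rot: [-2.507, -1.893, 0.001]
contact_force: [-0.1, 0.6, 0.2]
opening: 0.55
grasp_force: 0.0
time_s: 6.9
ee_pos: [514.8, 229.6, 22.6]
tool_rot: [2.507, 1.893, 0.0]
contact_force: [-0.2, 0.1, 2.2]
opening: 0.186
grasp_force: 45.0
time_s: 7.4
ee_pos: [514.7, 229.5, 32.0]
tool_rot: [-2.507, -1.893, 0.0]
contact_force: [-0.6, -0.1, -3.9]
opening: 0.189
grasp_force: 45.0
```

```bash
python3 -m creep '[[-0.03,0,0,0,0,0],[-0.08,0,0,0,0,0],[-0.13,0,0,0,0,0],[-0.18,0,0,0,0,0],[-0.23,0,0,0,0,0],[-0.28,0,0,0,0,0],[-0.315,0,0,0,0,0],[-0.315,0,0,0,0,0]]'
python3 -m creep '[[0.007,0,-0.033,0,0.0185,0],[0.014,0,-0.066,0,0.037,0],[0.021,0,-0.1,0,0.0555,0],[0.021,0,-0.1,0,0.0555,0]]'
python3 - <<'E'
from h import *
from bench import optics
s=telemetry.read_state(); print(s["joints"],s["contact_force"],s["moment"],s["opening"])
T=R.from_rotvec(s["tool_rot"]); print("bar ctr",s["ee_pos"]-14.8*T.apply([0,0,1]),"axis",T.apply([1,0,0]))
c=optics.camera("scene"); A=cv2.resize(c["pixels"][150:270,320:500],None,fx=4.4,fy=4.4,interpolation=cv2.INTER_CUBIC); cv2.imwrite("pics/s2.png",A[:,:,::-1])
E
```

```text
time_s: 8.2
ee_pos: [504.3, 192.6, 32.1]
tool_rot: [2.508, 1.892, 0.0]
contact_force: [1.5, -0.1, -2.9]
opening: 0.188
grasp_force: 45.0
time_s: 8.6
ee_pos: [505.2, 195.0, 44.5]
tool_rot: [-2.418, -1.824, -0.213]
contact_force: [-0.6, -0.3, -2.9]
opening: 0.192
grasp_force: 45.0
[ 0.23618197 -0.13623625  1.98918011  0.16326779  1.20547867  0.4625912 ] [-0.58478669 -0.26776809 -2.87413118] [-0.21419631  0.02298082  0.01590787] 0.19159940467622888
bar ctr [504.50872384 192.55282799  59.02334325] axis [0.27062905 0.94669104 0.17474552]
```

View pics/s2.png

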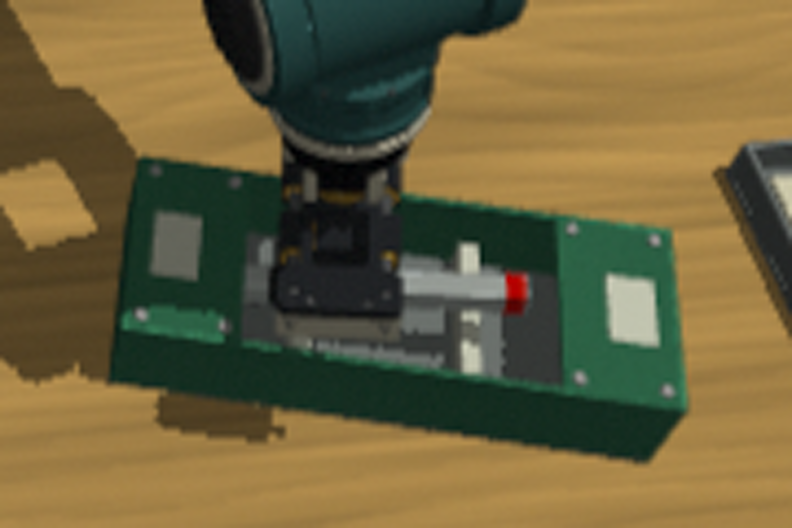

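```bash
python3 -m creep '[[0.012,0,-0.031,0,0.0185,0],[0.025,0,-0.062,0,0.037,0],[0.037,0,-0.094,0,0.0555,0],[0.05,0,-0.125,0,0.074,0],[0.062,0,-0.156,0,0.0925,0],[0.074,0,-0.188,0,0.111,0],[0.074,0,-0.188,0,0.111,0]]'
python3 -m creep '[[0.05,0,0,0,0,0],[0.12,0,0,0,0,0],[0.2,0,0,0,0,0],[0.2,0,0,0,0,0]]'
python3 - <<'E'
from h import *
s=telemetry.read_state(); print(s["joints"],s["contact_force"],s["moment"],s["opening"])
T=R.from_rotvec(s["tool_rot"]); print("bar ctr",s["ee_pos"]-14.8*T.apply([0,0,1]),"axis",T.apply([1,0,0]))
E
```

```text
time_s: 9.35
ee_pos: [506.2, 199.8, 67.2]
tool_rot: [-2.208, -1.666, -0.589]
contact_force: [0.6, -0.8, -2.8]
opening: 0.191
grasp_force: 45.0
time_s: 9.75
ee_pos: [512.6, 221.7, 80.9]
tool_rot: [-2.207, -1.669, -0.592]
contact_force: [0.0, -1.3, -3.4]
opening: 0.194
grasp_force: 45.0
[ 0.10728771 -0.21835298  2.05860564  0.53289943  1.14667576  0.19741199] [ 0.01266789 -1.28153912 -3.40968044] [-0.55027021  0.07409405  0.00239163] 0.1944446401523287
bar ctr [510.59924026 214.55475409  93.69820611] axis [0.23551598 0.83361651 0.4996156 ]
```

```bash
python3 -m creep '[[0.08,0,0,0,0,0],[0.16,0,0,0,0,0],[0.24,0,0,0,0,0],[0.32,0,0,0,0,0],[0.4,0,0,0,0,0],[0.4,0,0,0,0,0]]'
python3 -m creep '[[0.04,0,-0.07,0,0,0],[0.1,0,-0.173,0,0,0],[0.18,0,-0.31,0,0,0],[0.26,0,-0.45,0,0,0],[0.34,0,-0.59,0,0,0],[0.42,0,-0.72,0,0,0],[0.46,0,-0.8,0,0,0],[0.46,0,-0.8,0,0,0]]'
python3 - <<'E'
from h import *
from bench import optics
s=telemetry.read_state(); print(s["joints"],s["contact_force"],s["moment"],s["opening"])
T=R.from_rotvec(s["tool_rot"]); print("bar ctr",s["ee_pos"]-14.8*T.apply([0,0,1]),"axis",T.apply([1,0,0]))
c=optics.camera("scene"); cv2.imwrite("pics/s3.png",c["pixels"][:,:,::-1])
E
```

```text
time_s: 10.35
ee_pos: [523.9, 261.2, 104.7]
tool_rot: [-2.207, -1.668, -0.592]
contact_force: [0.1, 0.4, -2.6]
opening: 0.187
grasp_force: 45.0
time_s: 11.15
ee_pos: [524.0, 260.1, 216.6]
tool_rot: [-2.208, -1.668, -0.594]
contact_force: [0.4, 1.2, -3.1]
opening: 0.193
grasp_force: 45.0
[ 0.18218935 -0.2695494   1.87417203  0.48113478  1.31504828  0.38789741] [ 0.44931655  1.23880701 -3.13457961] [-0.51249878  0.03954066 -0.0201613 ] 0.19308311963803307
bar ctr [521.93491089 253.00189659 229.43010483] axis [0.23608983 0.83289054 0.50055463]
```

View pics/s3.png

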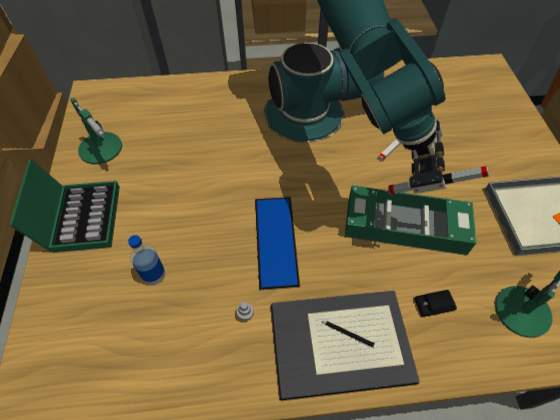

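Bar is out of the case (scene: from (390,189) to (488,172)), case empty. I level it and work out the mat target.

```bash
python3 -m creep '[[0,0,0,0,-0.02,0],[0,0,0,0,-0.045,0],[0,0,0,0,-0.07,0],[0,0,0,0,-0.095,0],[0,0,0,0,-0.12,0],[0,0,0,0,-0.145,0],[0,0,0,0,-0.1667,0],[0,0,0,0,-0.1667,0],[0,0,0,0,-0.1667,0]]'
python3 - <<'E'
from h import *
from scipy.optimize import least_squares
ps=[]
for n,T in(("top0",0),("scene0",0)):
    c=load(n); hsv=cv2.cvtColor(c["pixels"],cv2.COLOR_RGB2HSV)
    m=cv2.inRange(hsv,(105,120,60),(125,255,255)); cn=max(cv2.findContours(m,0,1)[0],key=cv2.contourArea)[:,0]
    W=np.array([at_z(c,p,4)[:2] for p in cn],np.float32); (cx,cy),sz,a=cv2.minAreaRect(W)
    ys,xs=np.nonzero(cv2.drawContours(np.zeros(m.shape,np.uint8),[cn],-1,1,-1)); Q=np.array([at_z(c,p,4)[:2] for p in zip(xs,ys)])
    vals,V=np.linalg.eigh(np.cov(Q.T)); d=V[:,1]*np.sign(V[0,1]); print(n,(cx,cy),sz,a,"mean",Q.mean(0),"yaw",np.arctan2(d[1],d[0]),"size",np.sqrt(12*vals))
s=telemetry.read_state(); T=R.from_rotvec(s["tool_rot"]); print(s["ee_pos"],T.as_matrix().round(4),s["joints"])
print(rel([517,-150.5,200],down(-0.034)))
E
```

```text
time_s: 12.1
ee_pos: [523.3, 260.4, 213.4]
tool_rot: [-2.505, -1.893, 0.001]
contact_force: [0.2, -0.2, -3.4]
opening: 0.19
grasp_force: 45.0
top0 (517.6631469726562, -149.95071411132812) (101.55854797363281, 291.5251770019531) 88.13349914550781 mean [ 516.9726538  -149.93885311] yaw -0.033337550352673974 size [101.20994929 290.88424828]
scene0 (515.5991821289062, -152.04605102539062) (100.34207153320312, 291.3533935546875) 88.13919830322266 mean [ 525.11903276 -152.42853599] yaw -0.032919319874922644 size [100.20950767 290.43751442]
[523.27028776 260.39592959 213.36912014] [[ 2.732e-01  9.620e-01 -1.300e-03]
 [ 9.620e-01 -2.732e-01  8.000e-04]
 [ 4.000e-04 -1.500e-03 -1.000e+00]] [ 4.17475083e-01 -7.90134420e-02  1.64777875e+00  1.22410101e-03
  1.57372473e+00  6.94156632e-01]
[-3.3082e+00  8.8520e-01  1.0890e-01 -5.0000e-04  2.0000e-04  4.2280e-01]
```

```bash
python3 -m creep '[[-0.06,0.02,0,0,0,0],[-0.18,0.05,0,0,0,0],[-0.34,0.1,0,0,0,0],[-0.5,0.15,0,0,0,0],[-0.66,0.2,0,0,0,0],[-0.82,0.25,0,0,0,0],[-1,0.3,0,0,0,0]]'
python3 -m creep '[[-0.17,0.05,0,0,0,0],[-0.34,0.1,0,0,0,0],[-0.5,0.15,0,0,0,0],[-0.66,0.2,0,0,0,0],[-0.82,0.25,0,0,0,0],[-1,0.3,0,0,0,0]]'
python3 -m creep '[[-0.17,0.05,0,0,0,0],[-0.34,0.1,0,0,0,0],[-0.5,0.15,0,0,0,0],[-0.66,0.2,0,0,0,0],[-0.82,0.25,0,0,0,0],[-0.94,0.28,0,0,0,0],[-1,0.28,0,0,0,0],[-1,0.28,0,0,0,0]]'
python3 -m creep '[[-0.05,0,0,0,0,0.02],[-0.1,0,0,0,0,0.06],[-0.15,0,0,0,0,0.1],[-0.2,0,0,0,0,0.14],[-0.25,0,0,0,0,0.18],[-0.3,0,0,0,0,0.22],[-0.3,0,0,0,0,0.26],[-0.3,0,0,0,0,0.3],[-0.3,0,0,0,0,0.34],[-0.3,0,0,0,0,0.38]]'
python3 -m creep '[[0,0,0,0,0,0.03],[0,0,0,0,0,0.0425],[0,0,0,0,0,0.0425],[0,0,0,0,0,0.0425]]'
python3 - <<'E'
from h import *
from bench import optics
s=telemetry.read_state(); print(s["joints"],s["ee_pos"]); print(rel([516.6,-150.9,130],down(-0.033)))
c=optics.camera("wrist"); np.savez("w3.npz",p=s["ee_pos"],r=s["tool_rot"],**c); cv2.imwrite("pics/w3.png",c["pixels"][:,:,::-1])
E
```

```text
time_s: 12.8
ee_pos: [524.9, 132.7, 214.8]
tool_rot: [2.508, 1.892, 0.001]
contact_force: [-0.1, -0.1, -3.0]
opening: 0.19
grasp_force: 45.0
time_s: 13.4
ee_pos: [526.4, 7.5, 214.9]
tool_rot: [2.508, 1.891, 0.001]
contact_force: [0.4, 0.1, -2.7]
opening: 0.186
grasp_force: 45.0
time_s: 14.2
ee_pos: [525.9, -115.9, 214.8]
tool_rot: [2.508, 1.891, -0.0]
contact_force: [0.6, 0.9, -3.7]
opening: 0.19
grasp_force: 45.0
time_s: 15.2
ee_pos: [516.6, -148.9, 214.8]
tool_rot: [3.138, 0.149, 0.0]
contact_force: [0.2, 0.8, -3.2]
opening: 0.188
grasp_force: 45.0
time_s: 15.6
ee_pos: [516.6, -149.2, 214.8]
tool_rot: [3.141, -0.05, -0.0]
contact_force: [0.1, 0.3, -3.8]
opening: 0.188
grasp_force: 45.0
[-3.28411707e-01 -1.84550993e-01  1.74073341e+00 -4.40889838e-04
  1.58527375e+00  1.27439146e+00] [ 516.58376133 -149.22757792  214.81012757]
[ 6.000e-04  1.360e-02  7.068e-01  1.000e-04 -0.000e+00  3.000e-04]
```

View pics/w3.png

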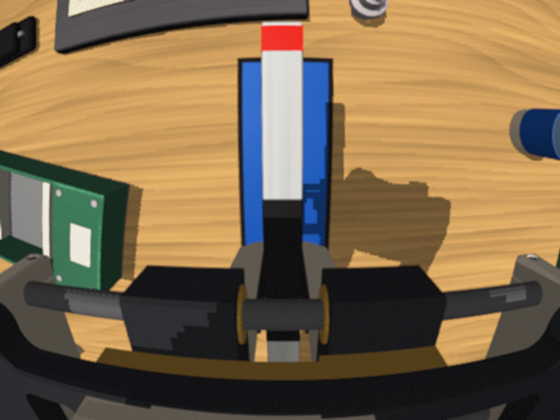

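Wrist view: the bar is at column 282 and the mat spans columns 240–332 (far edge row ~59). Check the lateral offset and how the bar sits in the grip (black edge row 200, end row 22).

```bash
python3 - <<'E'
from h import *
w=load("w3"); im=w["pixels"].astype(int)
blue=lambda r:np.where((im[r,200:380,2]-im[r,200:380,0]>50))[0]+200
c=[]
for r in(80,120,160,190):
    i=blue(r); a=wz(w,(i[0]-.5,r),4);b=wz(w,(i[-1]+.5,r),4); c.append((a+b)/2); print(r,i[0],i[-1],np.linalg.norm(a-b).round(1),c[-1].round(1))
print("mat yaw",np.arctan2(*(c[0]-c[-1])[1::-1]))
col=im[40:80,250,2]-im[40:80,250,0]; r=40+np.argmax(col>50); e=wz(w,(250,r-.5),4); print("far blue edge",r,e, "-> ctr x",e[0]-145.3)
g=im.sum(2)/3; 
print("col282",g[12:30,276:290].mean(1).round().tolist(), g[194:206,276:290].mean(1).round().tolist())
for r in(60,100,150,190): print(r,g[r,255:310].round().astype(int).tolist())
T=R.from_rotvec(w["r"])
zc=w["p"][2]+14.8
for nm,row in(("black",200),("red",50),("end",22)): 
    q=wz(w,(282,row),zc+9); print(nm,(q-w["p"])@T.apply([1,0,0]))
E
```

```text
80 242 328 99.7 [ 639.7 -155.2    4. ]
120 242 327 99.0 [ 592.8 -153.2    4. ]
160 242 326 99.3 [ 546.  -151.1    4. ]
190 243 326 100.0 [ 510.1 -150.6    4. ]
mat yaw -0.03565584901925782
far blue edge 62 [ 662.64428752 -115.88067543    4.        ] -> ctr x 517.3442875206063
col282 [75.0, 60.0, 40.0, 23.0, 15.0, 11.0, 12.0, 36.0, 79.0, 134.0, 189.0, 221.0, 214.0, 169.0, 120.0, 106.0, 108.0, 108.0] [211.0, 212.0, 212.0, 209.0, 186.0, 137.0, 74.0, 35.0, 32.0, 35.0, 35.0, 34.0]
60 [31, 33, 33, 30, 36, 69, 131, 193, 223, 227, 225, 222, 220, 218, 217, 218, 219, 220, 221, 221, 222, 221, 220, 219, 220, 221, 221, 221, 219, 219, 219, 219, 218, 218, 218, 219, 219, 219, 218, 219, 218, 219, 218, 220, 219, 210, 183, 133, 76, 38, 31, 34, 33, 31, 30]
100 [122, 123, 123, 121, 120, 121, 147, 189, 217, 225, 224, 220, 219, 217, 216, 215, 216, 218, 221, 221, 220, 220, 219, 219, 217, 219, 218, 217, 217, 218, 217, 214, 215, 214, 215, 215, 215, 216, 216, 216, 216, 216, 216, 217, 218, 213, 186, 147, 123, 114, 112, 113, 113, 110, 113]
150 [118, 115, 117, 116, 114, 113, 133, 169, 202, 220, 221, 220, 217, 215, 214, 213, 212, 216, 219, 220, 219, 220, 218, 217, 216, 215, 215, 214, 214, 213, 214, 209, 209, 209, 210, 212, 213, 214, 213, 214, 216, 216, 216, 217, 216, 209, 185, 151, 122, 109, 108, 109, 108, 109, 108]
190 [108, 108, 107, 109, 109, 107, 108, 137, 185, 213, 221, 218, 217, 216, 214, 213, 213, 214, 216, 219, 220, 218, 218, 216, 215, 213, 210, 211, 212, 210, 210, 207, 207, 206, 207, 210, 214, 214, 216, 214, 215, 215, 215, 216, 217, 206, 172, 109, 63, 52, 61, 73, 79, 78, 75]
black 37.85810873958065
red 104.70367880288639
end 117.88961514261884
```

```bash
python3 -m creep '[[0,0,0.06,0,0,0],[0,0.005,0.18,0,0,0],[0.004,0.01,0.3,0,0,0],[0.008,0.012,0.42,0,0,0],[0.008,0.012,0.54,0,0,0],[0.008,0.012,0.66,0,0,0],[0.008,0.012,0.76,0,0,0],[0.008,0.012,0.82,0,0,0],[0.008,0.012,0.847,0,0,0],[0.008,0.012,0.847,0,0,0]]'
python3 -m creep '[[0,0,0,0,0,0],[0,0,0,0,0,0],[0,0,0,0,0,0],[0,0,0,0,0,0],[0,0,0,0,0,0]]'
python3 - <<'E'
from h import *
from bench import optics
s=telemetry.read_state(); T=R.from_rotvec(s["tool_rot"]); print(s["time_s"],s["ee_pos"],T.as_matrix()[:,0],s["contact_force"],s["grasp_force"],s["opening"])
w=optics.camera("wrist"); w.update(p=s["ee_pos"],r=s["tool_rot"]); g=w["pixels"].sum(2)/3
def edge(v,lo,hi,i): return i+ (lo-v[0])/(v[1]-v[0])
zt=s["ee_pos"][2]+14.8+9
for r in range(60,196,27):
    v=g[r-1:r+2].mean(0); d=np.diff(cv2.GaussianBlur(v[None],(1,1),0)[0]); a=250+np.argmax(d[250:275]); b=290+np.argmin(d[290:315])
    f=lambda k:np.average(np.arange(k-3,k+4)+.5,weights=np.abs(d[k-3:k+4]))
    p,q=wz(w,(f(a),r),zt),wz(w,(f(b),r),zt); print(r,(T.inv().apply((p+q)/2-s["ee_pos"])).round(1),np.linalg.norm(p-q).round(2))
c=optics.camera("scene"); cv2.imwrite("pics/s4.png",c["pixels"][:,:,::-1])
E
```

```text
time_s: 16.65
ee_pos: [517.5, -151.2, 113.0]
tool_rot: [3.141, -0.053, -0.001]
contact_force: [0.1, 0.0, -3.0]
opening: 0.187
grasp_force: 45.0
time_s: 17.15
ee_pos: [517.5, -151.2, 113.3]
tool_rot: [3.14, -0.053, 0.0]
contact_force: [0.2, -0.3, -3.6]
opening: 0.19
grasp_force: 45.0
17.15 [ 517.52581378 -151.22836738  113.27038249] [ 9.99421572e-01 -3.40076310e-02  5.74115034e-05] [ 0.15095697 -0.34521027 -3.56563772] 44.98839855194092 0.19035751881886104
60 [100.2  -1.  -23.8] 17.29
87 [ 88.1  -1.  -23.8] 17.19
114 [ 76.2  -1.  -23.8] 17.28
141 [ 64.4  -0.9 -23.8] 17.35
168 [ 52.4  -0.8 -23.8] 17.24
195 [ 40.2  -0.8 -23.8] 17.64
```

View pics/s4.png

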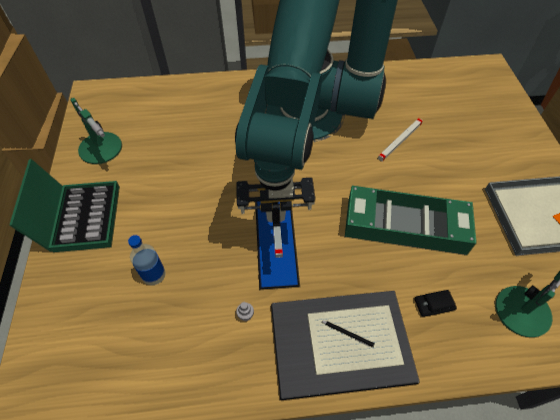

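```bash
python3 - <<'E'
from h import *
c=load("scene0"); im=cv2.imread("pics/s4.png").astype(int)
red=(im[:,:,2]>130)&(im[:,:,1]<80)&(im[:,:,0]<80); red[:,:240]=0; red[:,320:]=0; red[:220]=0; red[270:]=0
ys,xs=np.nonzero(red); print("red px",xs.min(),xs.max(),ys.min(),ys.max(),xs.mean(),ys.mean())
u=np.array([.99942,-.034,0])
for zc in(118,123,128,133): 
  C=np.array([516.5,-151,zc]); v=np.array([.034,.99942,0])
  print(zc,proj(c,[C+u*120+[0,0,9],C+u*120-[0,0,9],C+u*105+[0,0,9],C+u*120+v*9,C+u*120-v*9]).round(1).tolist())
E
```

```text
red px 275 282 249 252 278.65384615384613 250.69230769230768
118 [[278.6, 256.0], [278.6, 259.4], [278.2, 250.7], [282.2, 257.4], [275.0, 257.9]]
123 [[278.6, 255.0], [278.6, 258.4], [278.1, 249.7], [282.2, 256.5], [275.0, 256.9]]
128 [[278.5, 254.0], [278.6, 257.5], [278.1, 248.7], [282.2, 255.5], [274.9, 256.0]]
133 [[278.5, 253.0], [278.6, 256.5], [278.1, 247.7], [282.2, 254.6], [274.9, 255.0]]
```

```bash
python3 -c "
from bench import workorder; print(workorder.job_done())"
```

```text
the job is handed in; nothing more can be done
None
```

I handed the job in at about 17 s: the aluminium bar is out of the case and held still and level along the mat's length, centred to about 2 mm, with its middle about 124 mm above the mat and the other things left where they were; the tool gave no verdict.

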